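Press the refill jar's follower plate home

ROBOT

A 7-joint arm with a two-finger parallel gripper is mounted at the origin on the work surface. World frame = base frame: x ahead of the robot, y to its left, z up, the work surface at z = 0. Lengths are in m, angles in rad, forces in N, time in s.
With the tool pointing down it reaches from about 0.425 to 1.025 m from the base axis. Payload 9.4 kg.
Tool frame: the origin (TCP) lies on the centre line of the jaws, within the pads' length; the fingertips stand 19 mm ahead of it and the grasp point (between the pads) is the TCP; z points along the fingers, y is the line along which they close (so a half turn about z gives the same grasp; the last joint's range is limited). The gripper opens to 93 mm and grips with 3 to 60 N. Pads are 15 mm wide; open, the fingers measure 128 mm over their backs; the gripper's body (75 mm by 188 mm) begins 65 mm behind the grasp point.
Start: joints at [-1.304, 0.599, -0.003, 1.599, 0.002, 0.943, -0.08], TCP at [0.244, 0.683, 0.238] pointing down, gripper open.
Joint ranges: [-2.57, 2.57], [-0.35, 1.97], [-1.29, 1.29], [0.11, 2.56], [-1.05, 4.19], [0.11, 1.86], [-2.63, 2.63]. Speed limits (rad/s): [2.22, 2.22, 3.01, 3.01, 3.14, 3.14, 3.14].

INTERFACE

Orientations are given as a unit quaternion [w, x, y, z].
In Python, from bench import env, camera gives the robot as it stands.
- The arm moves only by the tool send_rows, never from a script. Its argument "rows" is a list that holds one entry, the list of rows, each a list of 6 numbers: the shift along the tool's x, y, z in m, then the turn, a rotation vector about the tool's x, y, z in degrees. In form: [[[dx, dy, dz, rx, ry, rz], ...]]. A call has 1 to 5 rows; each row is the pose to reach, as a shift and turn from the pose commanded when the call began, along the tool's axes at that moment; what a row does not reach only later rows make up. A row lasts 1/12 s, in which the tool goes at most 41.7 mm and 7.16 degrees, less where a joint would pass 70% of its speed; a pose out of reach is approached as far as the arm can. A call with a gripper value outside its range is refused whole. "claw" is the finger opening in m, from 0 to 0.093, set as the call begins (left out, the last holds). The fingers move at their own pace and stop on an object; "grip_force" is the grip in N (left out, the last holds). Time passes only in rows, so rows that repeat a pose let the fingers close. It gives the time, the measured TCP pose, the force, the opening and the grip force at its end, in the units of the state.
- env.sense(): the state, without advancing time (a new reading comes with each control period).
- camera(name): name is "scene" or "top" or "wrist"; returns a dict with "img" (400x640x3 uint8, red, green, blue), "mtx" (3x3 intrinsics, pixels), "camera_from_world" (4x4, takes a point from world to camera coordinates); the wrist camera has in their place "hand_eye" (4x4, takes a point from camera to tool coordinates, whose origin is the TCP and whose axes are the flange's). Camera axes: x right, y up, looking along -z (the intrinsics and any distortion apply to the point x, -y, -z); pixel columns grow to the right and rows downward; lengths in m; the calibration is good to about 2 mm. A picture is of the moment at which its call begins: read the wrist's pose just before it. There is no depth.
- env.sign_off(): hands the job in; it is judged then, once.
The state is a dict: "time_s": time; "q": joint angles; "dq": joint speeds; "joint_torque": joint torques, N m; "tool_pos": TCP position; "orientation": TCP orientation; "ft_force": force on the tool from outside, world axes, zero at the start; "wrist_torque": the same for the moment, N m; "width": finger opening in m; "gripper_force": force on a finger pad.
Only numpy, scipy, OpenCV 4.12 (cv2) and the standard library are available. Lean on these libraries where they do the work, as an engineer would, in place of code of your own. Each camera call takes 0.05 s, during which the arm holds its last target. There are 200 camera calls.

TASK

Two refill jars stand on the tiles beside the tap; in one the metal follower plate has ridden up and sits crooked. With the tamper (never with bare fingers) press that plate squarely down until it bottoms out level, then set the tamper down gently, upright, inside the glass soap dish and let go. Leave the soap dish, pumice stone, mouthwash bottle and toothbrush rack where they are.

Things in the scene. Friction and masses are not known exactly. Their poses are not given: they have to be found in the camera images.
- jar: The jar to work on: round white plastic open jar fixed to the tiles, outer diameter 96, height 64, bore diameter 80 mm. Origin: centre of its underside, z up. Its round metal follower plate (diameter 76, 5 thick) lies inside, free to rock on a central stem, and starts high in the bore and tilted 4 to 8 degrees.
- plate_top (a point): Centre of the upper face of that follower plate; its z axis is the plate's normal. It starts 42 to 54 mm above the tiles and is 22 mm above them when the plate has bottomed out on its stop.
- follower (a joint): How far that plate is pressed down, m: 0 = top of its travel, 0.032 = bottomed out on its hard stop (plate face 22 mm above the tiles). A seal holds it with about 6 N of friction and a spring adds up to 3 N, so moving it takes 6 to 10 N; it stays where it is left. Its tilt also stays as left (about 0.06 N m), and it follows a flat face pressed on it.
- spare: The other jar, same shape and size, also fixed; its plate is already level at the bottom, face 22 mm above the tiles. Nothing to do there. Which side it stands on varies.
- tamper: Hand tamper, 300 g, standing upright on the tiles. Origin: centre of its flat underside, z up. Round steel foot of diameter 62, 12 high; stem of diameter 26 up to 50 mm; round collar of diameter 42 from 50 to 58 mm; above it a square upright white plastic grip 24 x 24 mm from 58 to 105 mm height, its flats along the body's x and y. Fingers can bear down on the collar's upper face.
- dish: Loose clear glass soap dish, 450 g, rectangular tray 136 (x) by 106 (y) mm, 16 high, walls 6 and floor 6 mm thick, so the flat inside is 124 by 94 mm, 6 mm above the tiles. Origin: centre of its underside, z up.
- pumice: Loose pumice stone, 75 x 45 x 28 mm, lying on the tiles; origin centre of its underside. A bystander.
- mouthwash: Loose empty green mouthwash bottle, diameter 68, height 170 mm, upright; origin centre of its underside. A bystander.
- rack: Loose white plastic toothbrush rack with two upright toothbrushes, 60 (x) by 130 (y) mm, 190 high overall; origin centre of its underside. A bystander.
Not all that is in view belongs to the job. Of the things that look like the tamper, take the one that is nearest to the robot's base at the start.

How it is judged:
On the way:
1. the tamper presses the follower plate to the bottom of its travel, level (value of joint follower above 0.03 m and angle between plate_top's own z axis and vertical below 0.04 rad and contact force between tamper and follower above 3 N), for 0.2 s.
At the end, for the whole second after the job is handed in: The follower plate is within 2.5 mm of the bottom of its travel and within 2.6 degrees of level; the tamper stands upright (within 3 degrees), flat on the soap dish's inner floor, released and at rest; dish, pumice stone, bottle and rack are within 30 mm of where they were (value of joint follower above 0.0295 m and angle between plate_top's own z axis and vertical below 0.045 rad and x of tamper in the frame of dish between -0.034 and 0.034 m and y of tamper in the frame of dish between -0.019 and 0.019 m and z of tamper in the frame of dish between 0.003 and 0.009 m and angle between tamper's own z axis and vertical below 0.05 rad and linear speed of tamper below 0.02 m/s and distance of each of dish, pumice, mouthwash, rack from where it was at the start of the episode below 0.03 m); the robot touches nothing.
It fails at once if bare fingers push on the follower plate (contact force between the fingers and follower above 1 N).
It fails at once if the tamper is dropped or rammed into the glass dish (faster than 0.45 m/s within 35 mm of its floor, as after a drop of over about 10 mm) (horizontal distance between tamper and dish below 0.06 m and z of tamper in the frame of dish below 0.041 m and linear speed of tamper above 0.45 m/s).
It fails at once if the bottle or the toothbrush rack is tipped over (angle between any of mouthwash, rack's own z axis and vertical above 0.4 rad).
It also fails if it takes over 54 s, if anything falls off the work surface, if the arm or the gripper's body presses on something with over 40 N, if the wrist force passes 120 N, or if a joint passes its speed limit or range.

## Working session

There is one attempt and no reset: what is moved stays moved. The work goes in short steps, Python scripts to look and compute and a tool call to move; the robot and the scene stay as the last step left them, time stands still between calls to the robot, and variables do not carry over. Pictures are saved under pics/ and viewed, at most 10 in all, crops included, and the job is handed in when it is done.

Besides the shell and the picture viewer there is one more tool, called after "Call:" by a JSON object that holds its "api" and its "payload". send_rows: Moves the arm, as the interface text tells. Its arguments: {"type":"object","properties":{"rows":{"type":"array"},"claw":{"type":"number"},"grip_force":{"type":"number"}},"required":["rows"]}

```bash
mkdir -p pics
python3 - <<'E'
from bench import env,camera
import cv2,numpy as np,pickle
s=env.sense();print(s['time_s'],s['tool_pos'],s['orientation'],s['ft_force'],s['width'])
d={}
for n in('scene','top'):
    c=camera(n);d[n]=c;cv2.imwrite(f'pics/{n}0.png',c['img'][:,:,::-1])
    print(n,np.round(c['mtx'],1).tolist(),np.round(c['camera_from_world'],3).tolist(),[k for k in c])
pickle.dump(d,open('cal.pkl','wb'))
E
```

```text
0.0 [0.24422532 0.68214897 0.23675874] [-7.09270911e-05  1.71017657e-01  9.85267667e-01 -7.62420560e-04] [ 1.28584619 -0.29958832  0.59847202] 0.09274460028941786
scene [[519.1, 0.0, 321.4], [0.0, 519.1, 188.1], [0.0, 0.0, 1.0]] [[0.157, 0.988, 0.01, -0.077], [-0.603, 0.088, 0.793, 0.291], [0.782, -0.131, 0.609, -2.046], [0.0, 0.0, 0.0, 1.0]] ['img', 'mtx', 'camera_from_world']
top [[503.8, 0.0, 324.8], [0.0, 503.8, 202.7], [0.0, 0.0, 1.0]] [[0.005, -1.0, 0.017, -0.035], [0.991, 0.008, 0.135, -0.529], [-0.135, 0.016, 0.991, -1.199], [0.0, 0.0, 0.0, 1.0]] ['img', 'mtx', 'camera_from_world']
```

View pics/scene0.png

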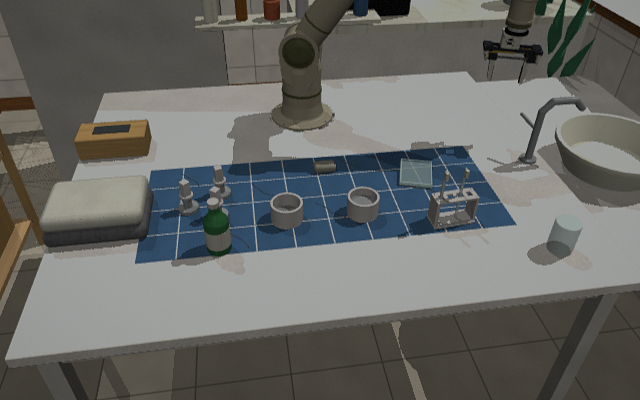

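View pics/top0.png

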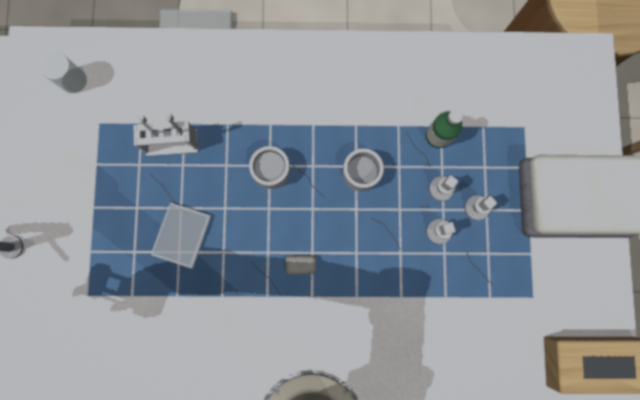

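The top view shows the rack at (163,135), jars at (269,166) and (363,168), and the bottle at (447,125). The dish is at (181,236) and the pumice at (300,264). There are three tamper-like things, with feet at (443,187), (480,207) and (440,231). The one at (440,231) looks nearest to the base, which I'll confirm with numbers and a crop.

```bash
cat > h.py <<'E'
import cv2,numpy as np,pickle
from scipy.spatial.transform import Rotation as R
def ray(c,u,v,z,T=None):
    T=np.linalg.inv(c['camera_from_world']) if T is None else T
    K=c['mtx'];d=np.array([(u-K[0,2])/K[0,0],-(v-K[1,2])/K[1,1],-1.])
    d=T[:3,:3]@d;o=T[:3,3];return o+d*(z-o[2])/d[2]
def proj(c,p,T=None):
    M=np.array(c['camera_from_world']) if T is None else np.linalg.inv(T)
    q=M[:3,:3]@np.array(p)+M[:3,3];K=c['mtx']
    return K[0,2]+K[0,0]*q[0]/-q[2],K[1,2]-K[1,1]*q[1]/-q[2]
def crop(img,u0,v0,u1,v1,k):
    return cv2.resize(img[v0:v1,u0:u1],None,fx=k,fy=k,interpolation=cv2.INTER_CUBIC)
def wristT(s,c):
    w,x,y,z=s['orientation'];T=np.eye(4);T[:3,:3]=R.from_quat([x,y,z,w]).as_matrix();T[:3,3]=s['tool_pos'];return T@np.array(c['hand_eye'])
E
python3 - <<'E'
from h import *
d=pickle.load(open('cal.pkl','rb'));t=d['top'];s=d['scene']
for n,u,v in(('A',443,187),('B',480,207),('C',440,231)):
    p=ray(t,u,v,.006);print(n,p.round(3),np.hypot(p[0],p[1]).round(3))
for n,u,v,z in(('jarL',269,166,.064),('jarR',363,168,.064),('dish',181,236,.016),('pum',300,264,.028),('bot cap',455,117,.17),('tA top',451,182,.105),('tB',489,203,.105),('tC',448,228,.105)):print(n,ray(t,u,v,z).round(3))
for n,u,v in(('dish',416,174),('jl',363,205),('jr',287,210)):print('scene',n,ray(s,u,v,.03).round(3))
a=crop(t['img'],420,160,510,250,5);b=crop(s['img'],170,155,250,260,4)
im=np.zeros((450,780,3),np.uint8);im[:450,:450]=a;im[:420,455:775]=b
cv2.imwrite('pics/c1.png',im[:,:,::-1])
a=crop(t['img'],230,140,400,195,4);b=crop(t['img'],140,195,225,275,3);e=crop(s['img'],255,180,395,235,4)
im=np.zeros((600,800,3),np.uint8);im[:220,:680]=a;im[222:442,:560]=e;im[222:462,562:800]=b[:, :238]
cv2.imwrite('pics/c2.png',im[:470,:,::-1])
E
```

```text
A [ 0.576 -0.332  0.006] 0.665
B [ 0.526 -0.424  0.006] 0.675
C [ 0.464 -0.321  0.006] 0.565
jarL [0.614 0.104 0.064]
jarR [ 0.611 -0.124  0.064]
dish [0.447 0.321 0.016]
pum [0.38  0.027 0.028]
bot cap [ 0.708 -0.321  0.17 ]
tA top [ 0.571 -0.326  0.105]
tB [ 0.522 -0.413  0.105]
tC [ 0.463 -0.316  0.105]
scene dish [0.492 0.31  0.03 ]
scene jl [0.622 0.105 0.03 ]
scene jr [ 0.612 -0.123  0.03 ]
```

View pics/c1.png

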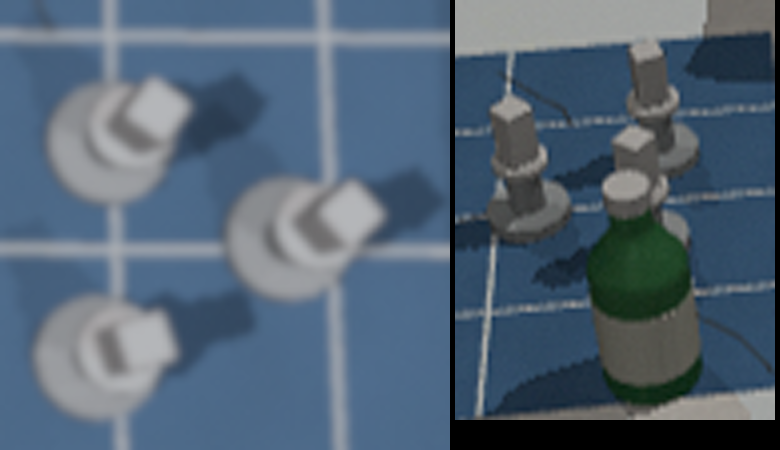

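View pics/c2.png

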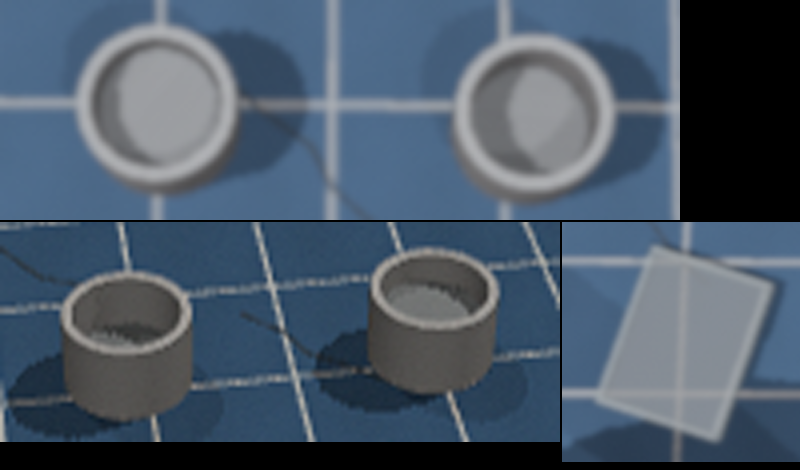

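Candidates are A (443,187) at 0.665 m, B (480,207) at 0.675 m and C (440,231) at 0.565 m. **C** is nearest to the base, and the crop shows it has the same foot, collar and square grip. The left jar (269,166) shows a high plate, so it is the one to work on. The right jar's plate is deep. I'll move toward C and look at the dish and jar on the way.

```bash
cat >> h.py <<'E'
def plan(wps,s=None):
    """deltas in tool axes through waypoints (x,y,z,yaw of tool y, deg), tool down"""
    from bench import env
    s=s or env.sense();w,x,y,z=s['orientation'];r=R.from_quat([x,y,z,w]);p=s['tool_pos']
    for q in wps:
        a=np.radians(q[3]);yy=np.array([np.cos(a),np.sin(a),0]);zz=np.array([0,0,-1.]);r2=R.from_matrix(np.c_[np.cross(yy,zz),yy,zz])
        print(np.round(r.inv().apply(np.array(q[:3])-p)*1000,1),np.round(np.degrees((r.inv()*r2).as_rotvec()),2));p,r=np.array(q[:3]),r2
E
python3 - <<'E'
from h import *
plan([(.36,.52,.26,45),(.42,.34,.26,20),(.52,.18,.28,0),(.52,0,.28,-25),(.5,-.17,.26,-50),(.463,-.317,.24,-73)])
d=pickle.load(open('cal.pkl','rb'));t=d['top'];c=[ray(t,*p,.016) for p in((171,203.7),(211,216),(192,267.7),(152.7,253.7))]
print(np.round(c,3),np.mean(c,0),[np.linalg.norm(c[i]-c[i-1]) for i in range(4)])
E
```

```text
[-163.6 -113.7  -23. ] [-7.00e-02  2.00e-02  2.53e+01]
[-169.7  -84.9    0. ] [ 0.  0. 25.]
[-184.6   39.2  -20. ] [ 0.  0. 20.]
[-180.    0.    0.] [ 0.  0. 25.]
[-162.5   53.7   20. ] [ 0.  0. 25.]
[-122.8   88.8   20. ] [ 0.  0. 23.]
[[0.527 0.349 0.016]
 [0.497 0.249 0.016]
 [0.37  0.291 0.016]
 [0.403 0.388 0.016]] [0.44895136 0.31922808 0.016     ] [np.float64(0.12958679424365932), np.float64(0.10428834457715408), np.float64(0.13375986411248186), np.float64(0.10264822406140996)]
```

Call:
{"api": "send_rows", "payload": {"rows": [[[-0.164,-0.114,-0.023,0,0,25],[-0.164,-0.114,-0.023,0,0,25],[-0.164,-0.114,-0.023,0,0,25],[-0.164,-0.114,-0.023,0,0,25],[-0.164,-0.114,-0.023,0,0,25]]]}}

```text
time_s: 0.52
tool_pos: [0.3619, 0.5171, 0.2607]
orientation: [0.0, 0.383, 0.924, -0.0]
ft_force: [0.2, 1.0, -0.9]
width: 0.0931
gripper_force: 0.0
```

Call:
{"api": "send_rows", "payload": {"rows": [[[-0.17,-0.085,0,0,0,25],[-0.17,-0.085,0,0,0,25],[-0.17,-0.085,0,0,0,25],[-0.17,-0.085,0,0,0,25],[-0.17,-0.085,0,0,0,25]]]}}

```text
time_s: 0.93
tool_pos: [0.4225, 0.3351, 0.2606]
orientation: [0.001, 0.575, 0.818, -0.001]
ft_force: [0.3, 0.0, -1.1]
width: 0.0927
gripper_force: 0.0
```

Call:
{"api": "send_rows", "payload": {"rows": [[[-0.185,0.039,-0.02,0,0,20],[-0.185,0.039,-0.02,0,0,20],[-0.185,0.039,-0.02,0,0,20],[-0.185,0.039,-0.02,0,0,20],[-0.185,0.039,-0.02,0,0,20]]]}}

```text
time_s: 1.35
tool_pos: [0.5241, 0.1756, 0.2813]
orientation: [0.001, 0.707, 0.707, 0.0]
ft_force: [1.4, -0.4, 0.3]
width: 0.093
gripper_force: 0.0
```

Run:
```python
from h import *
from bench import env,camera
s=env.sense();c=camera('wrist');pickle.dump((s,c),open('w1.pkl','wb'));cv2.imwrite('pics/w1.png',c['img'][:,:,::-1])
print(np.round(s['tool_pos'],4),np.round(c['hand_eye'],3).tolist(),c['mtx'][0,0])
T=wristT(s,c)
print('jar',proj(c,(.614,.104,.064),T),'dish',proj(c,(.449,.319,.016),T))
```

```text
[0.5241 0.1756 0.2813] [[-0.0, 0.97, 0.242, 0.066], [1.0, -0.0, 0.001, -0.0], [0.001, 0.242, -0.97, -0.148], [0.0, 0.0, 0.0, 1.0]] 320.893706175229
jar (np.float64(395.81666578100004), np.float64(238.23826871413075)) dish (np.float64(258.34033084593926), np.float64(53.56879959934264))
```

View pics/w1.png

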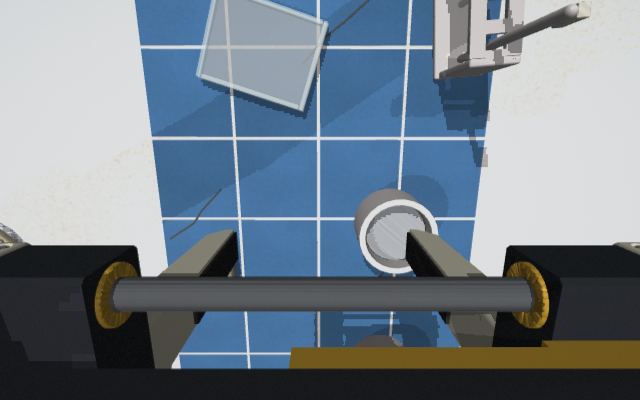

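Call:
{"api": "send_rows", "payload": {"rows": [[[-0.18,0,0,0,0,25],[-0.18,0,0,0,0,25],[-0.18,0,0,0,0,25],[-0.18,0,0,0,0,25],[-0.18,0,0,0,0,25]]]}}

```text
time_s: 1.82
tool_pos: [0.5223, -0.0058, 0.2809]
orientation: [0.001, 0.845, 0.535, -0.0]
ft_force: [0.7, -0.3, -0.1]
width: 0.0934
gripper_force: 0.0
```

Call:
{"api": "send_rows", "payload": {"rows": [[[-0.163,0.054,0.02,0,0,25],[-0.163,0.054,0.02,0,0,25],[-0.163,0.054,0.02,0,0,25],[-0.163,0.054,0.02,0,0,25],[-0.163,0.054,0.02,0,0,25]]]}}

```text
time_s: 2.23
tool_pos: [0.5022, -0.1771, 0.2605]
orientation: [0.001, 0.941, 0.339, -0.001]
ft_force: [0.3, -0.7, -0.1]
width: 0.0931
gripper_force: 0.0
```

Call:
{"api": "send_rows", "payload": {"rows": [[[-0.123,0.089,0.02,0,0,23],[-0.123,0.089,0.02,0,0,23],[-0.123,0.089,0.02,0,0,23],[-0.123,0.089,0.02,0,0,23],[-0.123,0.089,0.02,0,0,23]]], "claw": 0.06}}

```text
time_s: 2.65
tool_pos: [0.4654, -0.3234, 0.2404]
orientation: [0.002, 0.989, 0.146, -0.001]
ft_force: [-0.0, 0.0, 0.5]
width: 0.0645
gripper_force: 0.0
```

Run:
```python
from h import *
from bench import env,camera
s=env.sense();c=camera('wrist');pickle.dump((s,c),open('w2.pkl','wb'));cv2.imwrite('pics/w2.png',c['img'][:,:,::-1])
print(np.round(s['tool_pos'],4),np.round(s['orientation'],4),s['time_s'])
T=wristT(s,c)
print('top',proj(c,(.463,-.317,.105),T))
```

```text
[ 0.4654 -0.3234  0.2404] [ 1.500e-03  9.892e-01  1.463e-01 -8.000e-04] 2.65
top (np.float64(313.27002249520865), np.float64(196.24801923255288))
```

View pics/w2.png

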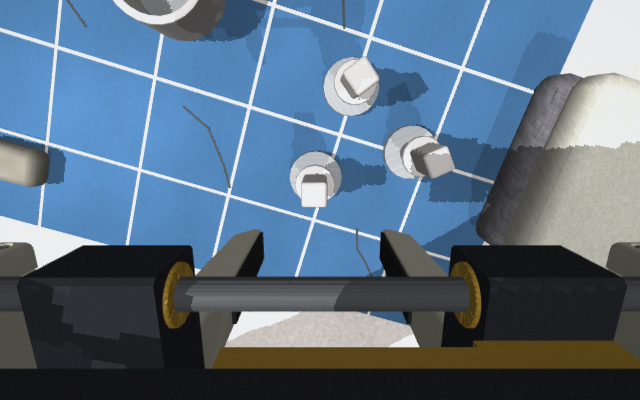

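w1 shows the dish at (262,50), corners (215,0)-(327,23)-(304,111)-(197,75), and the jar rim centred near (398,237) with its plate high. w2 shows tamper C's grip top at (314,196), within 1–2 px of the prediction, with its flats nearly in line with the tool. I'll refine both in one crop.

Run:
```python
from h import *
s1,c1=pickle.load(open('w1.pkl','rb'));s2,c2=pickle.load(open('w2.pkl','rb'))
im=np.zeros((490,800,3),np.uint8)
a=crop(c2['img'],280,145,350,215,6);b=crop(c1['img'],350,180,443,280,4)
im[:420,:420]=a;im[:400,425:797]=b
cv2.imwrite('pics/c3.png',im[:425,:,::-1])
```

```text
(no output)
```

View pics/c3.png

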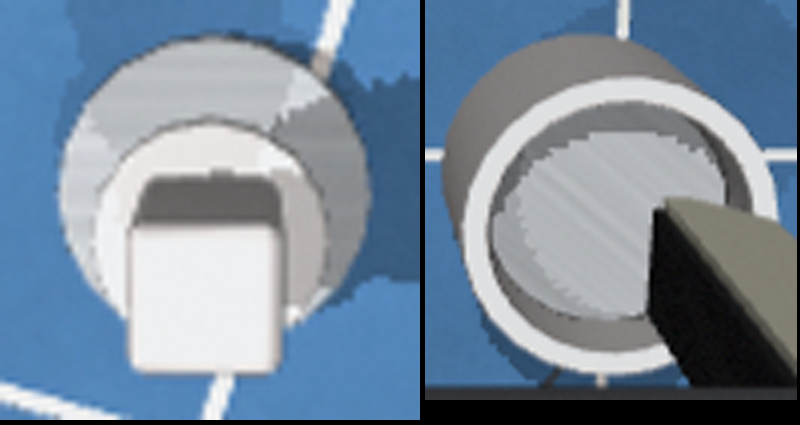

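The crop shows the grip's top face with its edges parallel to the tool axes (within 1°), centred at w2 (314.2,194.8). The jar rim is centred at w1 (398.9,236.4), with the plate high and tilted.

Run:
```python
from h import *
s1,c1=pickle.load(open('w1.pkl','rb'));s2,c2=pickle.load(open('w2.pkl','rb'))
T1=wristT(s1,c1);T2=wristT(s2,c2)
print('tamper',ray(c2,314.25,194.8,.105,T2).round(4),'collar/foot u',ray(c2,280+214/6,145+190/6,.012,T2).round(4))
print('jar',ray(c1,398.9,236.4,.064,T1).round(4))
D=[ray(c1,*p,.016,T1) for p in((327,22),(304,111),(197,75))];print('dish',np.round(D,3),'centre',((D[0]+D[2])/2).round(4))
p=ray(c2,314.25,194.8,.105,T2)
plan([(p[0],p[1],.14,-73.2),(p[0],p[1],.080,-73.2)])
```

```text
tamper [ 0.4645 -0.3175  0.105 ] collar/foot u [ 0.465  -0.3173  0.012 ]
jar [0.6176 0.1064 0.064 ]
dish [[0.53  0.353 0.016]
 [0.502 0.253 0.016]
 [0.374 0.295 0.016]] centre [0.4522 0.324  0.016 ]
[ -0.7  -3.6 100.2] [0.04 0.08 0.24]
[ 0.  0. 60.] [0. 0. 0.]
```

Call:
{"api": "send_rows", "payload": {"rows": [[[-0.001,-0.004,0.025,0,0,0],[-0.001,-0.004,0.06,0,0,0],[-0.001,-0.004,0.1,0,0,0],[-0.001,-0.004,0.1,0,0,0],[-0.001,-0.004,0.1,0,0,0]]]}}

```text
time_s: 3.12
tool_pos: [0.4653, -0.3129, 0.1398]
orientation: [-0.001, 0.989, 0.151, -0.001]
ft_force: [0.0, -0.2, 0.1]
width: 0.0599
gripper_force: 0.0
```

Run:
```python
from h import *
from bench import env
s=env.sense();print(np.round(s['tool_pos'],4),np.abs(s['dq']).max())
plan([(.4646,-.3175,.079,-73.2)],s)
```

```text
[ 0.4653 -0.3129  0.1398] 0.05098370297689862
[-1.9  4.3 60.8] [-0.19  0.14  0.59]
```

Call:
{"api": "send_rows", "payload": {"rows": [[[-0.002,0.004,0,0,0,0.5],[-0.002,0.004,0,0,0,0.5],[-0.002,0.004,0,0,0,0.5],[-0.002,0.004,0,0,0,0.5]]]}}

```text
time_s: 3.45
tool_pos: [0.4657, -0.3193, 0.1421]
orientation: [0.001, 0.989, 0.146, 0.001]
ft_force: [-0.8, 0.3, 1.1]
width: 0.0602
gripper_force: 0.0
```

Run:
```python
from h import *
from bench import env,camera
s=env.sense();print(np.round(s['tool_pos'],4),np.abs(s['dq']).max())
plan([(.4646,-.3175,.079,-73.2)],s)
s,c=env.sense(),camera('wrist');T=wristT(s,c)
print(proj(c,(.4646,-.3175,.105),T),proj(c,(.4646,-.3175,.058),T))
cv2.imwrite('pics/w3.png',crop(c['img'],200,130,440,350,2.5)[:,:,::-1])
```

```text
[ 0.4657 -0.3193  0.1421] 0.007675775579180868
[-0.7 -2.1 63.1] [ 0.09 -0.11  0.01]
(np.float64(317.93129035381463), np.float64(233.88070713542717)) (np.float64(318.4449119657776), np.float64(212.57603166569413))
```

View pics/w3.png

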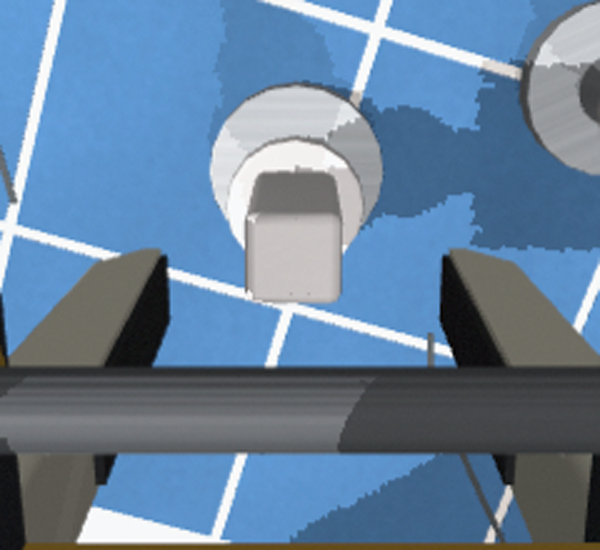

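The grip's top is at w3 (317.4,232.8), within about 1 px of the prediction, and the fingers straddle it. I'll descend and grip.

Call:
{"api": "send_rows", "payload": {"rows": [[[-0.0005,-0.002,0.02,0,0,0],[-0.0005,-0.002,0.04,0,0,0],[-0.0005,-0.002,0.055,0,0,0],[-0.0005,-0.002,0.062,0,0,0],[-0.0005,-0.002,0.062,0,0,0]]]}}

```text
time_s: 3.92
tool_pos: [0.4636, -0.3169, 0.0778]
orientation: [-0.001, 0.989, 0.146, -0.001]
ft_force: [-0.1, 0.4, -1.1]
width: 0.0597
gripper_force: 0.0
```

Call:
{"api": "send_rows", "payload": {"rows": [[[0,0,0,0,0,0],[0,0,0,0,0,0],[0,0,0,0,0,0],[0,0,0,0,0,0],[0,0,0,0,0,0]]], "claw": 0.0, "grip_force": 40}}

```text
time_s: 4.33
tool_pos: [0.4642, -0.3172, 0.0792]
orientation: [0.0, 0.989, 0.146, 0.0]
ft_force: [0.6, -0.5, 0.3]
width: 0.0309
gripper_force: 0.0
```

Call:
{"api": "send_rows", "payload": {"rows": [[[0,0,0,0,0,0],[0,0,0,0,0,0],[0,0,0,0,0,0]]]}}

```text
time_s: 4.58
tool_pos: [0.4641, -0.3172, 0.0789]
orientation: [0.0, 0.989, 0.146, 0.0]
ft_force: [0.2, 1.2, 4.8]
width: 0.024
gripper_force: 40.0
```

Call:
{"api": "send_rows", "payload": {"rows": [[[0,0,-0.015,0,0,0],[0,0,-0.035,0,0,0],[0,0,-0.06,0,0,0],[0,0,-0.08,0,0,0],[0,0,-0.08,0,0,0]]]}}

```text
time_s: 5.0
tool_pos: [0.4648, -0.3182, 0.1615]
orientation: [0.001, 0.989, 0.146, 0.002]
ft_force: [1.0, -0.1, -2.9]
width: 0.0236
gripper_force: 40.0
```

Run:
```python
from h import *
from bench import env
s=env.sense();print(np.round(s['tool_pos'],4),s['width'],s['gripper_force'],s['ft_force'])
plan([(.49,-.2,.17,-50),(.52,-.05,.17,-30),(.58,.05,.17,-15),(.616,.105,.17,-10)],s)
```

```text
[ 0.4648 -0.3182  0.1615] 0.023582137726376004 39.9816370010376 [ 0.95530284 -0.05341075 -2.87715614]
[  58.3 -105.9   -8.7] [  0.2   -0.12 -23.22]
[119.4 -95.6   0. ] [  0.   0. -20.]
[116.6   2.    0. ] [  0.   0. -15.]
[62.4 20.5  0. ] [ 0.  0. -5.]
```

Gripped (width 24 mm, weight about 3 N felt). Now to the jar.

Call:
{"api": "send_rows", "payload": {"rows": [[[0.014,-0.026,-0.002,0,0,-5],[0.029,-0.053,-0.005,0,0,-11],[0.043,-0.08,-0.009,0,0,-17],[0.058,-0.106,-0.009,0,0,-23],[0.058,-0.106,-0.009,0,0,-23]]]}}

```text
time_s: 5.42
tool_pos: [0.4896, -0.1925, 0.1664]
orientation: [-0.002, 0.938, 0.346, -0.0]
ft_force: [0.2, 0.8, -3.0]
width: 0.0238
gripper_force: 40.0
```

Call:
{"api": "send_rows", "payload": {"rows": [[[0.025,-0.02,0,0,0,-4],[0.055,-0.044,0,0,0,-9],[0.085,-0.07,0,0,0,-15],[0.119,-0.096,0,0,0,-20],[0.119,-0.096,0,0,0,-20]]]}}

```text
time_s: 5.83
tool_pos: [0.5199, -0.0407, 0.1663]
orientation: [-0.002, 0.863, 0.505, 0.0]
ft_force: [0.8, 0.6, -3.5]
width: 0.024
gripper_force: 40.0
```

Call:
{"api": "send_rows", "payload": {"rows": [[[0.025,0,0,0,0,-4],[0.055,0.001,0,0,0,-8],[0.085,0.002,0,0,0,-12],[0.117,0.002,0,0,0,-15],[0.117,0.002,0,0,0,-15]]]}}

```text
time_s: 6.25
tool_pos: [0.5821, 0.0576, 0.1664]
orientation: [-0.001, 0.792, 0.611, 0.001]
ft_force: [0.4, 0.1, -2.4]
width: 0.0237
gripper_force: 40.0
```

Call:
{"api": "send_rows", "payload": {"rows": [[[0.02,0.006,0,0,0,-2],[0.042,0.013,0,0,0,-4],[0.062,0.02,0,0,0,-5],[0.062,0.02,0,0,0,-5],[0.062,0.02,0,0,0,-5]]]}}

```text
time_s: 6.67
tool_pos: [0.6147, 0.1064, 0.1663]
orientation: [-0.0, 0.767, 0.642, -0.001]
ft_force: [0.0, -0.3, -2.6]
width: 0.0237
gripper_force: 40.0
```

Call:
{"api": "send_rows", "payload": {"rows": [[[0,0,0,0,0,0],[0,0,0,0,0,0],[0,0,0,0,0,0]]]}}

```text
time_s: 6.92
tool_pos: [0.6145, 0.1045, 0.1675]
orientation: [-0.0, 0.768, 0.641, -0.0]
ft_force: [-0.5, -0.1, -2.6]
width: 0.0239
gripper_force: 40.0
```

Run:
```python
from h import *
from bench import env,camera
s=env.sense();print(np.round(s['tool_pos'],4),np.abs(s['dq']).max())
s,c=env.sense(),camera('wrist');T=wristT(s,c);pickle.dump((s,c),open('w4.pkl','wb'))
plan([(.616,.105,.17,-10)],s)
p=s['tool_pos'];print('jar',proj(c,(.616,.105,.064),T),'foot',proj(c,(p[0],p[1],p[2]-.079),T))
sc=camera('scene');pickle.dump(sc,open('s4.pkl','wb'))
print('scene jar',proj(sc,(.616,.105,.064)),'foot',proj(sc,(p[0],p[1],p[2]-.079)))
im=np.zeros((480,800,3),np.uint8);im[:480,:480]=crop(c['img'],240,120,400,280,3);im[:480,482:800]=crop(sc['img'],320,130,400,250,4)[:,:318]
cv2.imwrite('pics/w4.png',im[:,:,::-1])
```

```text
[0.6145 0.1045 0.1675] 0.00477680889164968
[ 0.8  1.4 -2.5] [-0.02  0.03 -0.3 ]
jar (np.float64(323.5114059689172), np.float64(204.22245986906722)) foot (np.float64(321.7459072541203), np.float64(213.6556045102823))
scene jar (np.float64(363.2760976802781), np.float64(194.88270140553476)) foot (np.float64(363.4913232096581), np.float64(188.03179790287206))
```

View pics/w4.png

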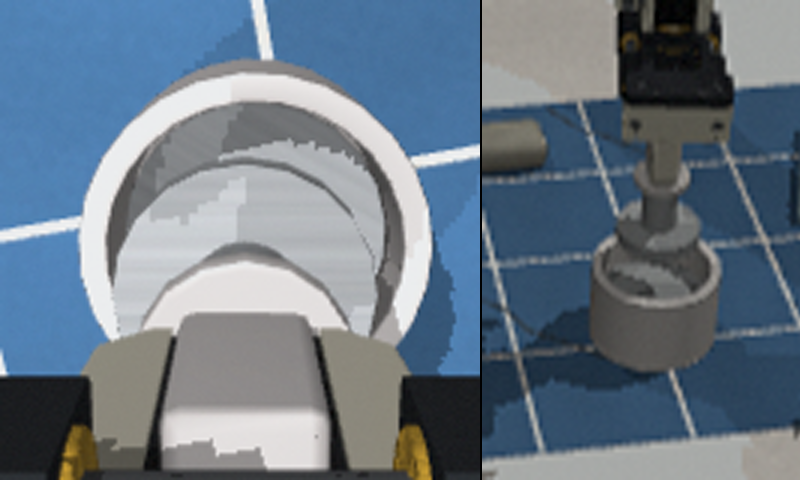

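The tamper is over the jar, with the rim spanning u 266.7–384 and its top edge at v 144. I'll fit the rim centre to those three numbers.

Run:
```python
from h import *
s,c=pickle.load(open('w4.pkl','rb'));T=wristT(s,c)
def f(o):
    a=np.linspace(0,2*np.pi,181);P=np.array([proj(c,(o[0]+.048*np.cos(t),o[1]+.048*np.sin(t),.064),T) for t in a])
    return [P[:,0].min()-266.7,P[:,0].max()-384,P[:,1].min()-144]
from scipy.optimize import least_squares
r=least_squares(f,[.616,.105],diff_step=1e-3);print(r.x.round(4),r.fun.round(1))
p=s['tool_pos'];P=np.array([proj(c,(p[0]+.031*np.cos(t),p[1]+.031*np.sin(t),p[2]-.067),T) for t in np.linspace(0,6.28,181)]);print('foot pred u',P[:,0].min(),P[:,0].max(),'vmin',P[:,1].min(),'seen 277.5..366.5, 174.5')
plan([(r.x[0],r.x[1],.145,-10)],s)
```

```text
[0.6175 0.1048] [-0.8  0.8  0.1]
foot pred u 277.37886557562973 366.13091425488926 vmin 174.59353271279585 seen 277.5..366.5, 174.5
[ 0.8  2.9 22.5] [-0.02  0.03 -0.3 ]
```

Call:
{"api": "send_rows", "payload": {"rows": [[[0.001,0.003,0.004,0,0,0],[0.001,0.003,0.01,0,0,0],[0.001,0.003,0.016,0,0,0],[0.001,0.003,0.022,0,0,0],[0.001,0.003,0.022,0,0,0]]], "grip_force": 60}}

```text
time_s: 7.43
tool_pos: [0.6172, 0.1061, 0.144]
orientation: [-0.001, 0.767, 0.641, -0.001]
ft_force: [-0.3, -1.0, -2.5]
width: 0.0238
gripper_force: 60.0
```

Call:
{"api": "send_rows", "payload": {"rows": [[[0,0,0.004,0,0,0],[0,0,0.008,0,0,0],[0,0,0.012,0,0,0],[0,0,0.016,0,0,0],[0,0,0.018,0,0,0]]]}}

```text
time_s: 7.85
tool_pos: [0.6179, 0.1061, 0.127]
orientation: [-0.0, 0.767, 0.642, -0.0]
ft_force: [-0.5, 0.4, -2.8]
width: 0.0238
gripper_force: 60.0
```

Call:
{"api": "send_rows", "payload": {"rows": [[[0,0,0.004,0,0,0],[0,0,0.008,0,0,0],[0,0,0.012,0,0,0],[0,0,0.016,0,0,0],[0,0,0.018,0,0,0]]]}}

```text
time_s: 8.27
tool_pos: [0.6185, 0.1059, 0.1096]
orientation: [0.0, 0.767, 0.641, 0.0]
ft_force: [-0.0, -0.7, 5.5]
width: 0.0239
gripper_force: 60.0
```

Contact made: +5.5 N against −2.8 N of free weight, so about 8 N. I'll keep pressing to the stop at TCP z ≈ 0.101.

Call:
{"api": "send_rows", "payload": {"rows": [[[0,0,0.003,0,0,0],[0,0,0.005,0,0,0],[0,0,0.007,0,0,0],[0,0,0.008,0,0,0],[0,0,0.008,0,0,0]]]}}

```text
time_s: 8.68
tool_pos: [0.6184, 0.1059, 0.1017]
orientation: [0.0, 0.767, 0.641, 0.0]
ft_force: [-0.4, -0.4, 2.0]
width: 0.0242
gripper_force: 60.0
```

Call:
{"api": "send_rows", "payload": {"rows": [[[0,0,0.001,0,0,0],[0,0,0.002,0,0,0],[0,0,0.003,0,0,0],[0,0,0.003,0,0,0]]]}}

```text
time_s: 9.02
tool_pos: [0.6185, 0.1058, 0.1005]
orientation: [0.0, 0.767, 0.641, 0.001]
ft_force: [-4.2, -0.8, 20.6]
width: 0.0238
gripper_force: 60.0
```

Call:
{"api": "send_rows", "payload": {"rows": [[[0,0,0.001,0,0,0],[0,0,0.001,0,0,0],[0,0,0.001,0,0,0],[0,0,0.001,0,0,0],[0,0,0.001,0,0,0]]]}}

```text
time_s: 9.43
tool_pos: [0.6186, 0.1059, 0.1004]
orientation: [0.0, 0.767, 0.641, 0.001]
ft_force: [-5.7, -1.5, 31.4]
width: 0.0237
gripper_force: 60.0
```

Run:
```python
from bench import env
s=env.sense();print(s['tool_pos'].round(4) if hasattr(s['tool_pos'],'round') else s['tool_pos'],s['ft_force'],s['wrist_torque'],s['orientation'])
```

```text
[0.6186 0.1059 0.1004] [-5.69417376 -1.5046183  31.35135598] [-0.71056709  2.01859716 -0.01321368] [6.58838241e-05 7.67316657e-01 6.41267456e-01 1.09253220e-03]
```

Bottomed out at 31 N, TCP z 0.1004. Lift, and look at the plate.

Call:
{"api": "send_rows", "payload": {"rows": [[[0,0,-0.004,0,0,0],[0,0,-0.01,0,0,0],[0,0,-0.025,0,0,0],[0,0,-0.045,0,0,0],[0,0,-0.07,0,0,0]]]}}

```text
time_s: 9.85
tool_pos: [0.6168, 0.1063, 0.1667]
orientation: [-0.001, 0.767, 0.642, -0.002]
ft_force: [0.5, -0.3, -3.2]
width: 0.0237
gripper_force: 60.0
```

Call:
{"api": "send_rows", "payload": {"rows": [[[-0.03,0,-0.01,0,0,0],[-0.06,0,-0.01,0,0,0],[-0.09,0,-0.01,0,0,0],[-0.09,0,-0.01,0,0,0],[-0.09,0,-0.01,0,0,0]]]}}

```text
time_s: 10.27
tool_pos: [0.6015, 0.0156, 0.1775]
orientation: [-0.0, 0.768, 0.64, -0.0]
ft_force: [-0.6, 0.8, -2.1]
width: 0.0239
gripper_force: 60.0
```

Run:
```python
from h import *
from bench import env,camera
s,c=env.sense(),camera('wrist');T=wristT(s,c);t=camera('top')
print(np.round(s['tool_pos'],4),proj(c,(.6175,.1048,.03),T),s['ft_force'])
for n,im,T2,cc in(('w',c['img'],T,c),('t',t['img'],None,t)):print(n,proj(cc,(.6175,.1048,.022),T2))
im=np.zeros((600,800,3),np.uint8);im[:400,:640]=c['img'];a=crop(t['img'],235,140,405,195,3);im[405:570,:510]=a
cv2.imwrite('pics/w5.png',im[:,:,::-1])
plan([(.45,.322,.18,20)],s)
```

```text
[0.6015 0.0156 0.1775] (np.float64(321.3921272423363), np.float64(91.93653756747193)) [-0.56734843  0.84793788 -2.11530125]
w (np.float64(321.4018781191317), np.float64(92.70290295278184))
t (np.float64(270.1978213621188), np.float64(168.09133296579216))
[ 274.  -204.3   -2.5] [-5.00e-02  2.00e-02 -3.04e+01]
```

View pics/w5.png

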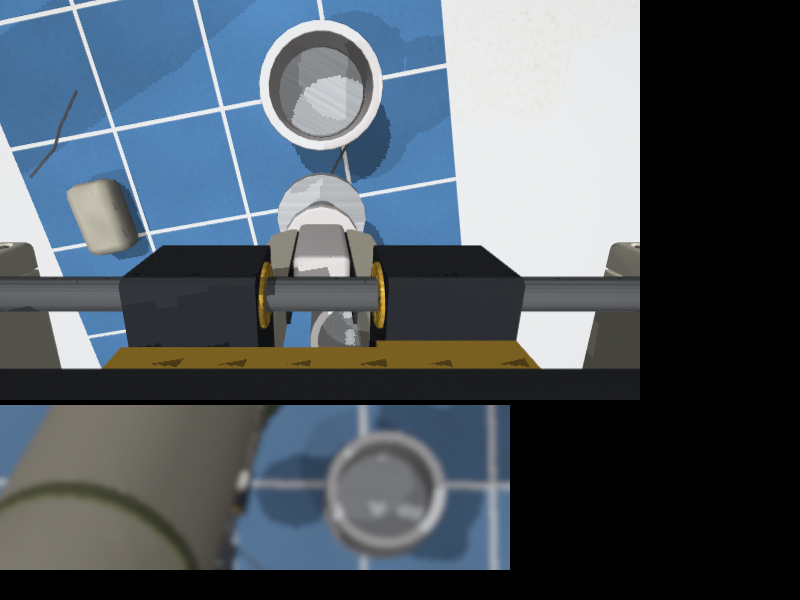

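The plate now sits deep and concentric in the bore (rim at (321,85), plate at about (321,92)). All ten views are used, so the placing goes by numbers. Correcting the top-view bias with the fitted jar puts the dish centre at about (0.452, 0.322).

Call:
{"api": "send_rows", "payload": {"rows": [[[0.025,-0.018,-0.003,0,0,-3],[0.05,-0.037,-0.003,0,0,-6],[0.08,-0.06,-0.003,0,0,-9],[0.11,-0.082,-0.003,0,0,-12],[0.14,-0.104,-0.003,0,0,-15]]]}}

```text
time_s: 10.78
tool_pos: [0.5233, 0.1766, 0.1803]
orientation: [-0.0, 0.675, 0.738, -0.0]
ft_force: [1.3, -0.1, -3.3]
width: 0.0239
gripper_force: 60.0
```

Call:
{"api": "send_rows", "payload": {"rows": [[[0.03,-0.01,0,0,0,-3],[0.06,-0.02,0,0,0,-6],[0.09,-0.032,0,0,0,-9],[0.12,-0.043,0,0,0,-12],[0.14,-0.05,0,0,0,-15]]]}}

```text
time_s: 11.2
tool_pos: [0.4603, 0.3137, 0.1802]
orientation: [-0.001, 0.572, 0.82, 0.0]
ft_force: [1.4, -0.7, -3.0]
width: 0.0241
gripper_force: 60.0
```

Call:
{"api": "send_rows", "payload": {"rows": [[[0,0,0,0,0,0],[0,0,0,0,0,0],[0,0,0,0,0,0]]]}}

```text
time_s: 11.45
tool_pos: [0.4627, 0.3094, 0.1804]
orientation: [0.0, 0.575, 0.818, -0.0]
ft_force: [0.3, 0.4, -3.3]
width: 0.0234
gripper_force: 60.0
```

Run:
```python
from h import *
from bench import env,camera
s=env.sense();print(s['ft_force']);plan([(.452,.322,.18,20),(.452,.322,.10,20)],s)
print(np.round(s['tool_pos'],4),s['orientation'])
```

```text
[ 0.27938127  0.38472411 -3.2682719 ]
[15.5 -5.8  0.4] [-0.02  0.02 -0.16]
[ 0.  0. 80.] [0. 0. 0.]
[0.4627 0.3094 0.1804] [ 5.09707545e-05  5.74739395e-01  8.18336449e-01 -2.83324840e-04]
```

Call:
{"api": "send_rows", "payload": {"rows": [[[0.005,-0.002,0,0,0,0],[0.01,-0.004,0,0,0,0],[0.0155,-0.006,0,0,0,0],[0.0155,-0.006,0.01,0,0,0],[0.0155,-0.006,0.025,0,0,0]]]}}

```text
time_s: 11.87
tool_pos: [0.4525, 0.3225, 0.156]
orientation: [0.0, 0.575, 0.818, 0.001]
ft_force: [-0.6, -0.5, -3.1]
width: 0.0238
gripper_force: 60.0
```

Call:
{"api": "send_rows", "payload": {"rows": [[[0,0,0.015,0,0,0],[0,0,0.03,0,0,0],[0,0,0.045,0,0,0],[0,0,0.055,0,0,0],[0,0,0.055,0,0,0]]]}}

```text
time_s: 12.28
tool_pos: [0.4513, 0.3208, 0.0984]
orientation: [-0.0, 0.575, 0.818, -0.002]
ft_force: [0.5, 0.4, -1.8]
width: 0.0237
gripper_force: 60.0
```

Call:
{"api": "send_rows", "payload": {"rows": [[[0,0,0.002,0,0,0],[0,0,0.005,0,0,0],[0,0,0.008,0,0,0],[0,0,0.01,0,0,0],[0,0,0.01,0,0,0]]]}}

```text
time_s: 12.7
tool_pos: [0.4521, 0.3217, 0.0907]
orientation: [0.0, 0.575, 0.818, 0.0]
ft_force: [0.4, 0.0, -2.7]
width: 0.024
gripper_force: 60.0
```

Call:
{"api": "send_rows", "payload": {"rows": [[[0,0,0.001,0,0,0],[0,0,0.002,0,0,0],[0,0,0.003,0,0,0],[0,0,0.004,0,0,0],[0,0,0.005,0,0,0]]]}}

```text
time_s: 13.12
tool_pos: [0.4521, 0.3217, 0.0856]
orientation: [0.0, 0.575, 0.818, 0.0]
ft_force: [0.5, -0.5, -2.4]
width: 0.0238
gripper_force: 60.0
```

Call:
{"api": "send_rows", "payload": {"rows": [[[0,0,0.0005,0,0,0],[0,0,0.001,0,0,0],[0,0,0.001,0,0,0],[0,0,0.001,0,0,0]]]}}

```text
time_s: 13.45
tool_pos: [0.4521, 0.3216, 0.0849]
orientation: [-0.0, 0.575, 0.818, 0.0]
ft_force: [-2.2, -0.7, 3.9]
width: 0.0236
gripper_force: 60.0
```

Contact: the force rose from −2.4 to +3.9 N at TCP z 0.085, which fits the dish floor at 6 mm. I'll open part way, then straight up.

Call:
{"api": "send_rows", "payload": {"rows": [[[0,0,0,0,0,0],[0,0,0,0,0,0],[0,0,0,0,0,0],[0,0,0,0,0,0],[0,0,0,0,0,0]]], "claw": 0.06, "grip_force": 20}}

```text
time_s: 13.87
tool_pos: [0.4522, 0.3217, 0.0846]
orientation: [0.0, 0.575, 0.818, 0.0]
ft_force: [0.4, 0.4, -0.2]
width: 0.0527
gripper_force: 0.0
```

Call:
{"api": "send_rows", "payload": {"rows": [[[0,0,-0.01,0,0,0],[0,0,-0.03,0,0,0],[0,0,-0.06,0,0,0],[0,0,-0.09,0,0,0],[0,0,-0.12,0,0,0]]]}}

```text
time_s: 14.28
tool_pos: [0.4519, 0.3212, 0.2065]
orientation: [0.0, 0.575, 0.818, -0.0]
ft_force: [-0.3, 1.0, -0.5]
width: 0.0602
gripper_force: 0.0
```

Call:
{"api": "send_rows", "payload": {"rows": [[[-0.02,0,-0.03,0,0,0],[-0.05,0,-0.03,0,0,0],[-0.08,0,-0.03,0,0,0],[-0.08,0,-0.03,0,0,0],[-0.08,0,-0.03,0,0,0]]]}}

```text
time_s: 14.7
tool_pos: [0.4797, 0.2447, 0.2357]
orientation: [0.0, 0.576, 0.817, 0.0]
ft_force: [-0.5, 1.1, -0.7]
width: 0.0599
gripper_force: 0.0
```

Call:
{"api": "send_rows", "payload": {"rows": [[[0,0,0,0,0,0],[0,0,0,0,0,0],[0,0,0,0,0,0],[0,0,0,0,0,0]]]}}

```text
time_s: 15.03
tool_pos: [0.4788, 0.2472, 0.2344]
orientation: [-0.0, 0.574, 0.819, -0.0]
ft_force: [0.1, -0.9, -0.2]
width: 0.06
gripper_force: 0.0
```

Run:
```python
from h import *
from bench import env,camera
s,c=env.sense(),camera('wrist');T=wristT(s,c);pickle.dump((s,c),open('w6.pkl','wb'))
print(np.round(s['tool_pos'],4),s['width'],s['ft_force'])
print('grip top pred',proj(c,(.452,.3217,.111),T),'foot pred',proj(c,(.452,.3217,.018),T))
u,v=map(int,proj(c,(.452,.3217,.111),T))
hsv=cv2.cvtColor(c['img'],cv2.COLOR_RGB2HSV)
# low-saturation coarse text map of the dish area
m=cv2.resize(hsv[:260,220:440,1],(74,44),interpolation=cv2.INTER_AREA)
for r in m: print(''.join('#' if x<25 else '+' if x<60 else '-' if x<110 else '.' for x in r))
```

```text
[0.4788 0.2472 0.2344] 0.0600257223598776 [ 0.11633228 -0.88313956 -0.22875516]
grip top pred (np.float64(322.0404567758509), np.float64(104.61465061822251)) foot pred (np.float64(321.9849312340607), np.float64(108.76155036901169))
................................#-...........--+++--.................+-...
...............................++.................--+++--...........++....
..............................-#.......................--+++--.....-#.....
..............................+-............................--+++--#......
...........................+--+..................................-#+++-...
.........................-++##+-.................................+-...--++
........................-+++##+#+-..............................++........
......................-++++##++++#+-...........................-#.........
.....................-+++++#++++++++#+-........................#-.........
....................++++++##++++++++++#+-.....................+-..........
--................-++++++##+++++++++++++#++-.................++...........
.--+++-..........-+++++++##++++++++++++++++
[... 1731 characters left out ...]
.........................
.........-#............................--+#+-............................-
.........+-..............................#-.---++--.....................-+
........-+..............................+-........--++---..............-#.
--......#..............................-+.............----++--.........+..
......-++++++++-......................-+.............+++++++-++-+---..+-..
....-++++++++#+-......................#..............+#+++++++++...--#+---
..-+++++++++#++-.....................+-..............++#+++++++++-..+-...-
-++++++++++##+++....................+-..............-+++#+++++++++++-.....
++++++++++#++++-...................-+...............-++++#+++++++++++-....
```

The map shows the tamper's disc centred at about (322,106), where an upright tamper should be, and the middle of the dish's four corners is at about (322,103). It is centred, standing and released.

```bash
python3 -c "
from bench import env
print(env.sign_off())"
```

```text
the job is handed in; nothing more can be done
None
```

I pressed the crooked plate down to its stop with the tamper (31 N), stood the tamper upright near the middle of the soap dish, let go, and handed the job in at about 15 s of the 54 s allowed; no verdict came back.

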